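# Latch the split casting mould

## Task

Close the two-part casting mould with its draw latch: hook the wire loop on the keeper of the loose half, so that the loop's cross bar sits under the keeper's lip, then press the lever down over centre until it lies flat and holds the two halves together. Feel your way: do not jam the loop hard against the keeper or slam the lever, and leave the things beside the mould where they are.

Things in the scene. Friction and masses are not known exactly. Their poses are not given: they have to be found in the camera images.
- mould: Bare aluminium split casting mould, fixed to the table, on a dark base plate 172 x 104 x 8 mm. Origin: centre of the plate's underside; z up; x from the fixed half (lever side) to the loose half (keeper side). Fixed half: x -77 to +3, y +-45 mm, flat top z = 58 mm. Black gasket between the halves. The draw latch stands on top, on the line y = 0.
- half: Loose half of the mould, 58 x 90 x 50 mm, flat top at z = 58.5 mm, steel keeper on top; axes parallel to the mould's. It only slides along x: at rest 4 mm out; pushed towards the fixed half it squeezes the gasket, which resists with 20 N per mm (about 50 N when latched).
- keeper_seat (a point): Drawn place of the cross bar's axis when tight in the keeper; axes parallel to the mould's; in its frame x = 32 mm unlatched, about 29.6 latched, y = 0, z = 82. The keeper's mounting is adjustable: the real one sits up to 5 mm higher or lower (not reported: feel for it); x, y are true. Hook 18 mm wide, open to +x. Drawn: post's face at x = -2; floor top at z = -3, x = -14 to +20.
- lever_pivot (a point): Axis of the lever (along y) in the bracket on the fixed half, at x = -22 mm, y = 0, z = 82 mm in the mould's frame.
- lever (a joint): Angle of the steel lever, rad: 0 = flat, shut, pointing to the mould's -x; pi/2 = upright; stop at 2.1 (leaning to +x). Starts at 1.6 to 2.0. Plate 20 x 3 mm, end 51 mm from the pivot; friction 0.04 N m holds it. Hooked, it runs slack down to about 1.05, then resists with up to about 6 N at its end; past dead centre (about 0.24) it snaps to 0 and stays.
- lever_tip (a point): Middle of the rounded end edge of the lever (6 mm thick roll along y, 20 mm wide), 48 mm from the lever's pivot.
- loop: Wire loop of 4 mm round steel: two straight side wires (axes at y = +-16 mm, 36 mm wide outside) and a cross bar at the far end. Origin on its pin in the lever; x along the side wires to the cross bar, 66 mm away. Starts raised 15 to 55 degrees above level; light friction holds it. Can be pinched from above across both side wires just short of the bar, and turns in the grip.
- loop_bar (a point): Middle of the axis of the loop's cross bar (4 mm thick, along y), the part that goes under the keeper's lip.
- tape_roll: Bystander: roll of buff tape lying flat, 96 x 95 x 25 mm, origin under its centre.
- timer: Bystander: grey bench timer with three buttons, 66 x 64 x 20 mm, origin under its centre.
- hemocytometer: Bystander: flat glass counting slide, 34 x 75 x 8 mm, origin under its centre.
- lip_nose (a point): Drawn place of the blunt end of the keeper's lip, mid thickness, 6 mm in +x and 6 mm above keeper_seat; really up to 5 mm higher or lower, as the whole keeper. Lip 7.5 mm thick, top 10 mm and underside 2.5 mm above the seat, 5.5 mm over the keeper's floor: the 4 mm bar, lying on that floor, has 1.5 mm of play under the lip. It must come down past this nose, then in.
- loop_pin (a point): Middle of the pin on which the loop turns, 16 mm from lever_pivot and carried by the lever: in the mould's x-z plane at 16 mm * (cos a, sin a) from lever_pivot, with a = 194 degrees minus the lever's angle (above the pivot when open, behind it when shut). Moving the bar end of the loop takes the lever along.

How it is judged (in metres and radians):
On the way, in this order (a step that is already met when the one before it is completed fails the run):
1. the loop is hooked: its cross bar lies in the keeper's throat under the lip while the lever is still up (x of loop_bar in the frame of keeper_seat between -0.004 and 0.004 m and z of loop_bar in the frame of keeper_seat between -0.008 and 0.0068 m and value of joint lever above 0.5 rad), for 0.2 s.
2. the lever is snapped down flat with the loop still hooked (x of loop_bar in the frame of keeper_seat between -0.004 and 0.004 m and z of loop_bar in the frame of keeper_seat between -0.008 and 0.0068 m and value of joint lever below 0.08 rad), for 0.2 s.
At the end, for the whole second after the job is handed in: The loop's cross bar sits in the keeper under its lip (within 4 mm of the drawn seat along x, -8 to +6.8 mm in height since the keeper's height varies), the lever lies flat (under 0.08 rad), the loose half is drawn in (keeper seat at x under 30.3 mm in the mould's frame) and at rest (all of step 2 and x of keeper_seat in the frame of mould below 0.0303 m and linear speed of half below 0.005 m/s); the robot touches nothing.
It fails at once if the loop is pressed or pulled against the keeper or the loose half with more than 16 N while the gripper holds or touches the loop (contact force between loop and half above 16 N and contact force between the fingers and loop above 1 N).
It fails at once if the gripper presses on the latch or mould with more than 40 N while the lever is going down (under 0.9 rad) (contact force between the fingers and mould above 40 N and value of joint lever below 0.9 rad).
It fails at once if the tape roll is shifted by more than 15 mm (distance of tape_roll from where it was at the start of the episode above 0.015 m).
It fails at once if the timer is shifted by more than 15 mm (distance of timer from where it was at the start of the episode above 0.015 m).
It fails at once if the hemocytometer is shifted by more than 15 mm (distance of hemocytometer from where it was at the start of the episode above 0.015 m).
It also fails if it takes over 48 s, if anything falls off the work surface, if the arm or the gripper's body presses on something with over 40 N, if the wrist force passes 120 N, or if a joint passes its speed limit or range.

## Robot

A 6-joint arm with a two-finger parallel gripper is mounted at the origin on a cart in front of the work surface, level with it; the furniture and walls round the work are solid. World frame = base frame: x ahead of the robot, y to its left, z up, the work surface at z = 0. Lengths are in mm, angles in rad, forces in N, time in s.
With the tool pointing down it reaches from about 400 to 925 mm from the base axis. Payload 12.5 kg.
Tool frame: the origin (TCP) lies midway between the tips of the shut fingers; the grasp point (between the pads) lies 19 mm behind it; x points along the fingers, y is the direction in which the jaws open and shut, and the axes are right-handed (so a half turn about x gives the same grasp; the last joint's range is limited). The gripper opens to 95 mm and grips with 3 to 60 N. Pads are 20 mm wide; open, the fingers measure 119 mm over their backs; the gripper's body (75 mm by 180 mm) begins 59 mm behind the grasp point.
Start: joints at [-1.296, 0.491, 1.559, -0, 1.092, -0.106], TCP at [232.313, -580.239, 214.661] pointing down, gripper open.
Joint ranges: [-3.1, 3.1], [-0.84, 2.19], [0.05, 2.79], [-1.13, 4.28], [0.06, 2.93], [-2.69, 2.69]. Speed limits (rad/s): [2.22, 2.22, 2.79, 3.14, 3.14, 3.14].

## Interface

Orientations are given as [roll, pitch, yaw] about the fixed x, y, z axes, in that order (R = Rz(yaw) Ry(pitch) Rx(roll)).
In Python, from cell import state, read_camera, job_done gives the robot as it stands.
- The arm moves only by the tool move_arm, never from a script. Its argument "targets" is a list of rows, each a list of 7 numbers: the shift along the world's x, y, z in m, then the turn, a rotation vector about the world's x, y, z in degrees, then the gripper's target within -1 to 1 (fully open at 1, half-way at 0, shut at -1). In form: [[dx, dy, dz, wx, wy, wz, hand], ...]. A call has 1 to 10 rows; each row is the pose to reach, as a shift and turn from the pose commanded when the call began; what a row does not reach only later rows make up. A row lasts 1/10 s, in which the tool goes at most 50 mm and 8.59 degrees, less where a joint would pass 70% of its speed; a pose out of reach is approached as far as the arm can. A call with a gripper value outside its range is refused whole. The fingers move at their own pace and stop on an object; the grip force is fixed at half the most. Time passes only in rows, so rows that repeat a pose let the fingers close. It gives the time, the measured TCP pose, the force and the opening at its end, in the units of the state.
- state(): the state, without advancing time (a new reading comes with each control period).
- read_camera(name): name is "scene" or "top" or "wrist"; returns a dict with "img" (384x512x3 uint8, blue, green, red), "mtx" (3x3 intrinsics, pixels), "cam_to_world" (4x4, takes a point from camera to world coordinates); the wrist camera has in their place "mount" (4x4, takes a point from camera to tool coordinates, whose origin is the TCP and whose axes are the tool frame's). Camera axes: x right, y up, looking along -z (the intrinsics and any distortion apply to the point x, -y, -z); pixel columns grow to the right and rows downward; lengths in mm; the calibration is good to about 2 mm. A picture is of the moment at which its call begins: read the wrist's pose just before it. There is no depth.
- job_done(): hands the job in, once; it reports no verdict.
The state is a dict: "t": time; "joints": joint angles; "qvel": joint speeds; "tau": joint torques, N m; "eef_pos": TCP position; "tcp_rot": TCP orientation; "ft_force": force on the tool from outside, world axes, zero at the start; "moment": the same for the moment, N m; "opening": opening from 0.0 (shut) to 1.0 (fully open).
Only numpy, scipy, OpenCV 4.12 (cv2) and the standard library are available. Lean on these libraries where they do the work, as an engineer would, in place of code of your own. Each camera call takes 0.05 s, during which the arm holds its last target.

## Working session

There is one attempt and no reset: what is moved stays moved. The work goes in short steps, Python scripts to look and compute and a tool call to move; the robot and the scene stay as the last step left them, time stands still between calls to the robot, and variables do not carry over. Pictures are saved under pics/ and viewed, and the job is handed in when it is done.

Besides the shell and the picture viewer there is one more tool, called after ">>>" as name(argument=value, ...), one argument or row to a line, values as JSON. move_arm: Moves the arm, as the interface text tells. Its arguments: {"type":"object","properties":{"targets":{"type":"array"}},"required":["targets"]}

```bash
mkdir -p pics; ls; cat > look.py <<'E'
import sys,cv2,numpy as np,pickle
from cell import state, read_camera
tag=sys.argv[1]
s=state()
for n in sys.argv[2:]:
    c=read_camera(n); cv2.imwrite(f'pics/{n}_{tag}.png',c['img']); pickle.dump((c,s),open(f'pics/{n}_{tag}.pkl','wb'))
    print(n,np.round(c['mtx'],1).tolist(),[k for k in c]); print(np.round(c.get('cam_to_world',c.get('mount')),3).tolist())
print(s)
E
python3 look.py a scene top wrist
```

```text
pics
scene [[420.0, 0.0, 255.3], [0.0, 420.0, 185.7], [0.0, 0.0, 1.0]] ['img', 'mtx', 'cam_to_world']
[[0.905, 0.272, -0.326, 291.324], [-0.425, 0.556, -0.715, -526.457], [-0.013, 0.786, 0.619, 624.478], [0.0, 0.0, 0.0, 1.0]]
top [[375.6, 0.0, 257.8], [0.0, 375.6, 196.6], [0.0, 0.0, 1.0]] ['img', 'mtx', 'cam_to_world']
[[0.011, 0.985, -0.171, 424.993], [-1.0, 0.012, 0.006, 93.883], [0.008, 0.171, 0.985, 935.421], [0.0, 0.0, 0.0, 1.0]]
wrist [[284.3, 0.0, 252.8], [0.0, 284.3, 189.3], [0.0, 0.0, 1.0]] ['img', 'mtx', 'mount']
[[0.001, 0.246, -0.969, -170.844], [1.0, -0.0, 0.001, -0.831], [-0.0, -0.969, -0.246, -67.727], [0.0, 0.0, 0.0, 1.0]]
{'t': 0.0, 'joints': array([-1.29562961e+00,  4.91562193e-01,  1.55947317e+00, -1.42257303e-05,
        1.09170012e+00, -1.05601496e-01]), 'qvel': array([ 0.00015018,  0.00036664,  0.00054817,  0.00024717, -0.0004955 ,
        0.0018689 ]), 'tau': array([ 1.12997277e-03, -6.12646437e+01, -2.58173847e+01,  6.93111727e-02,
        4.82636655e-02, -9.83170162e-05]), 'eef_pos': array([ 232.21813426, -579.98238769,  214.05194559]), 'tcp_rot': array([-1.66535851,  1.56965343,  1.85700893]), 'ft_force': array([-0.47298798,  0.82067204, -0.03426414]), 'moment': array([-0.01250574,  0.02116422, -0.0170925 ]), 'opening': 0.9957051729045936}
```

View pics/scene_a.png

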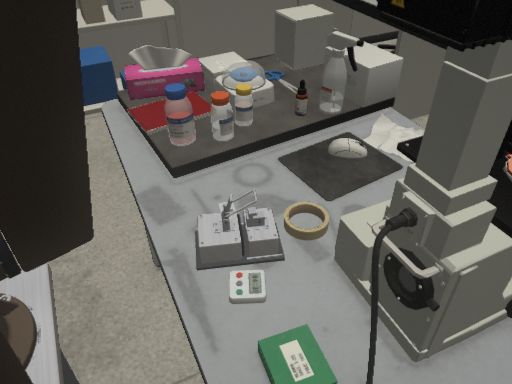

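View pics/top_a.png

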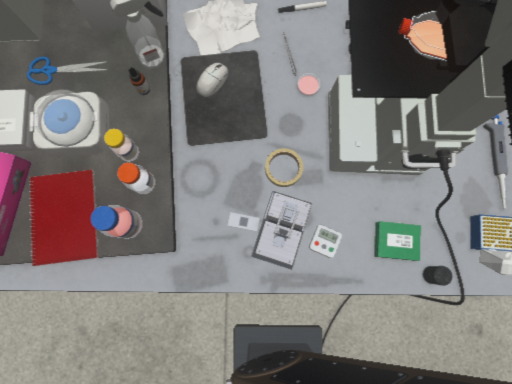

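```bash
python3 - <<'E'
import cv2
a=cv2.imread('pics/top_a.png')[180:276,220:348]; cv2.imwrite('pics/topz.png',cv2.resize(a,None,fx=6,fy=6,interpolation=2))
a=cv2.imread('pics/scene_a.png')[180:276,180:308]; cv2.imwrite('pics/scenez.png',cv2.resize(a,None,fx=6,fy=6,interpolation=2))
E
```

```text
(no output)
```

View pics/topz.png

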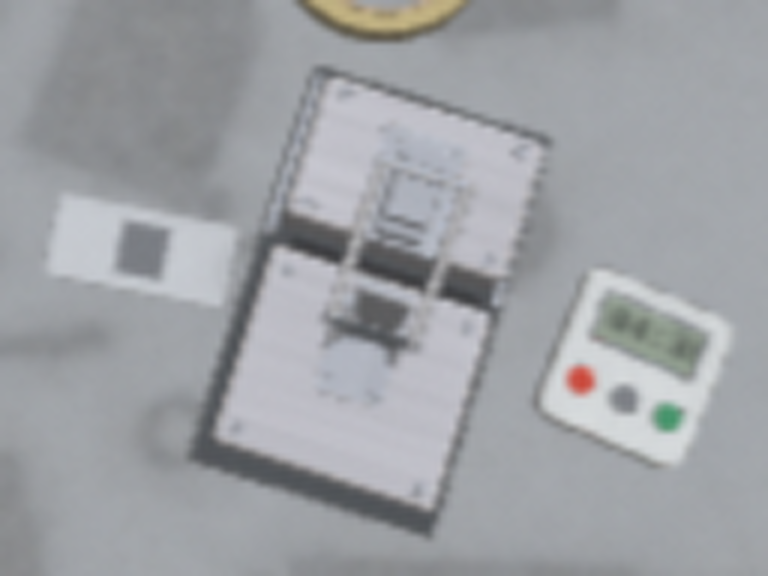

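View pics/scenez.png

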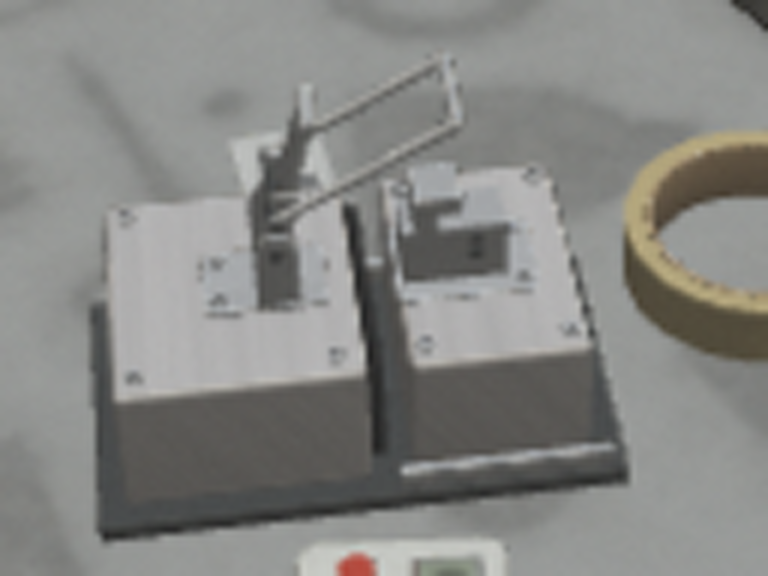

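View pics/wrist_a.png

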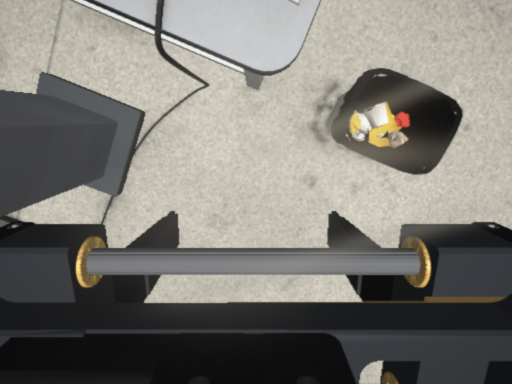

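```bash
cat > geo.py <<'E'
import numpy as np,pickle,cv2
from scipy.spatial.transform import Rotation as R
def load(n,tag):
    c,s=pickle.load(open(f'pics/{n}_{tag}.pkl','rb'))
    if 'cam_to_world' in c: T=c['cam_to_world']
    else:
        W=np.eye(4);W[:3,:3]=R.from_euler('xyz',s['tcp_rot']).as_matrix();W[:3,3]=s['eef_pos'];T=W@c['mount']
    return c,T
def ray(c,T,p):
    x,y=cv2.undistortPoints(np.array([[p]],float),np.array(c['mtx']),None)[0,0]
    return T[:3,3],T[:3,:3]@np.array([x,-y,-1])
def plane(c,T,p,z):
    o,d=ray(c,T,p);return o+d*(z-o[2])/d[2]
def tri(rs):
    A=np.zeros((3,3));b=np.zeros(3)
    for o,d in rs:
        d=d/np.linalg.norm(d);P=np.eye(3)-np.outer(d,d);A+=P;b+=P@o
    p=np.linalg.solve(A,b)
    return p,[np.linalg.norm((np.eye(3)-np.outer(d,d)/(d@d))@(p-o)) for o,d in rs]
def proj(c,T,p):
    q=T[:3,:3].T@(np.asarray(p,float)-T[:3,3]);K=np.array(c['mtx']);return np.array([K[0,0]*q[0]/-q[2]+K[0,2],K[1,1]*-q[1]/-q[2]+K[1,2]])
E
python3 - <<'E'
from geo import *
def go(n,zo,pts,f=6):
    c,T=load(n,'a')
    r=[]
    for x,y,z in pts:
        r.append(plane(c,T,(x/f+zo[0]-.5+.5/f,y/f+zo[1]-.5+.5/f),z)); print(n,np.round(r[-1],1))
    return r
t=go('top',(220,180),[(275,243,58),(497,312,58),(437,508,58),(215,440,58),(192,458,8),(432,537,8),(552,140,8),(318,68,8),
 (400,135,58),(390,205,58)])
s=go('scene',(180,180),[(117,404,58),(368,378,58),(104,205,58),(345,200,58),(100,538,8),(628,480,8)])
for r in (t[:4],):
    c=sum(r)/4; x=(r[0]+r[1]-r[2]-r[3])/2;y=(r[0]+r[3]-r[1]-r[2])/2
    print(c,np.linalg.norm(x),np.linalg.norm(y),np.degrees(np.arctan2(x[1],x[0])),np.degrees(np.arctan2(y[1],y[0])))
r=t[4:8];c=sum(r)/4; x=(r[2]+r[3]-r[0]-r[1])/2;y=(r[0]+r[3]-r[1]-r[2])/2
print(c,np.linalg.norm(x),np.linalg.norm(y),np.degrees(np.arctan2(x[1],x[0])),np.degrees(np.arctan2(y[1],y[0])))
E
```

```text
top [521.8  70.5  58. ]
top [495.8 -16.1  58. ]
top [420.5   7.6  58. ]
top [445.3  93.   58. ]
top [439.1 102.3   8. ]
top [408.6   4.8   8. ]
top [571.8 -46.    8. ]
top [601.1  51.7   8. ]
top [565.1  21.5  58. ]
top [537.3  25.5  58. ]
scene [419.6   8.3  58. ]
scene [493.5 -15.3  58. ]
scene [445.7  96.9  58. ]
scene [519.6  63.7  58. ]
scene [407.    2.8   8. ]
scene [568.7 -48.5   8. ]
[470.83967824  38.7592834   58.        ] 79.35352060121294 89.70550154911898 -16.939991479941064 73.56546985806887
[505.16204318  28.18730151   8.        ] 170.2712903783632 102.09069911365366 -17.301175153317516 72.97298778058888
```

```bash
cat >> geo.py <<'E'
YAW=np.radians(-17.0);O=np.array([505.7,28.0,0]);RM=R.from_euler('z',YAW).as_matrix()
def m2w(p):return O+RM@np.asarray(p,float)
def w2m(p):return RM.T@(np.asarray(p)-O)
def yplane(c,T,p,y):
    o,d=ray(c,T,p);o=w2m(o);d=RM.T@d;return o+d*(y-o[1])/d[1]
E
python3 - <<'E'
from geo import *
c,T=load('scene','a');c2,T2=load('top','a')
f=lambda x,y:(x/6+180-.42,y/6+180-.42)
for n,p,y in [('tip',(305,92),0),('barL',(443,62),16),('barR',(461,124),-16),('bar',(452,93),0),('pinR',(278,220),-16),('hooktopL',(412,180),9)]:
    print(n,np.round(yplane(c,T,f(*p),y),1))
print('tri barmid',[np.round(w2m(x),1) if len(x)==3 else x for x in tri([ray(c,T,f(452,93)),ray(c2,T2,(425/6+219.58,177/6+179.58))])])
import pickle
s=pickle.load(open('pics/top_a.pkl','rb'))[1]
print(R.from_euler('xyz',s['tcp_rot']).as_matrix().round(3))
print(m2w([32,0,82]),m2w([-22,0,82]))
E
```

```text
tip [-10.4   0.  137.8]
barL [ 34.1  16.  131.1]
barR [ 35.2 -16.  132.4]
bar [ 34.7   0.  131.6]
pinR [-22.1 -16.  101.3]
hooktopL [22.5  9.  89.7]
tri barmid [array([ 34.3,   0.5, 131.1]), [np.float64(0.4427011409341514), np.float64(0.44270114093402335)]]
[[-0.     0.372 -0.928]
 [ 0.001 -0.928 -0.372]
 [-1.    -0.001 -0.   ]]
[536.30175219  18.64410545  82.        ] [484.66129537  34.4321775   82.        ]
```

>>> move_arm(
  targets=[
    [0.3,0.6,0.02,0,0,-38.8,0.2],
    [0.3,0.6,0.02,0,0,-38.8,0.2],
    [0.3,0.6,0.02,0,0,-38.8,0.2],
    [0.3,0.6,0.02,0,0,-38.8,0.2],
    [0.3,0.6,0.02,0,0,-38.8,0.2],
    [0.3,0.6,0.02,0,0,-38.8,0.2],
    [0.3,0.6,0.02,0,0,-38.8,0.2],
    [0.3,0.6,0.02,0,0,-38.8,0.2],
    [0.3,0.6,0.02,0,0,-38.8,0.2],
    [0.3,0.6,0.02,0,0,-38.8,0.2],
  ],
)

```text
t: 1.15
eef_pos: [455.3, -133.3, 229.6]
tcp_rot: [2.593, 1.571, -0.846]
ft_force: [0.7, -0.6, -0.5]
opening: 0.6
```

```bash
python3 - <<'E'
from geo import *
from cell import state
s=state();M=R.from_euler('xyz',s['tcp_rot']).as_matrix();print(s['eef_pos'],M.round(3),np.degrees(np.arctan2(M[1,1],M[0,1])),s['joints'])
print(m2w([27.6,0,127])-s['eef_pos'])
E
```

```text
[ 455.31933099 -133.34975371  229.64401482] [[ 0.    -0.292 -0.956]
 [-0.    -0.956  0.292]
 [-1.     0.    -0.   ]] -106.99195975120332 [-4.24206640e-01  2.59391557e-01  1.89475115e+00 -9.65570559e-05
  9.87270172e-01  1.44320852e+00]
[  76.77468028  153.28029466 -102.64401482]
```

>>> move_arm(
  targets=[
    [0.077,0.153,0,0,0,0,0.2],
    [0.077,0.153,0,0,0,0,0.2],
    [0.077,0.153,0,0,0,0,0.2],
    [0.077,0.153,0,0,0,0,0.2],
    [0.077,0.153,0,0,0,0,0.2],
    [0.077,0.153,0,0,0,0,0.2],
  ],
)

```text
t: 1.75
eef_pos: [531.5, 17.7, 229.2]
tcp_rot: [0.544, 1.57, -2.893]
ft_force: [-0.9, -0.1, -0.2]
opening: 0.603
```

```bash
python3 look.py b scene top wrist; python3 - <<'E'
import cv2
a=cv2.imread('pics/wrist_b.png'); cv2.imwrite('pics/wrist_bz.png',cv2.resize(a,None,fx=1.5,fy=1.5,interpolation=2))
E
```

```text
scene [[420.0, 0.0, 255.3], [0.0, 420.0, 185.7], [0.0, 0.0, 1.0]] ['img', 'mtx', 'cam_to_world']
[[0.905, 0.272, -0.326, 291.324], [-0.425, 0.556, -0.715, -526.457], [-0.013, 0.786, 0.619, 624.478], [0.0, 0.0, 0.0, 1.0]]
top [[375.6, 0.0, 257.8], [0.0, 375.6, 196.6], [0.0, 0.0, 1.0]] ['img', 'mtx', 'cam_to_world']
[[0.011, 0.985, -0.171, 424.993], [-1.0, 0.012, 0.006, 93.883], [0.008, 0.171, 0.985, 935.421], [0.0, 0.0, 0.0, 1.0]]
wrist [[284.3, 0.0, 252.8], [0.0, 284.3, 189.3], [0.0, 0.0, 1.0]] ['img', 'mtx', 'mount']
[[0.0, 0.246, -0.969, -170.845], [1.0, -0.0, 0.0, -0.202], [-0.0, -0.969, -0.246, -67.362], [0.0, 0.0, 0.0, 1.0]]
{'t': 1.75, 'joints': array([-9.07399791e-02,  3.43311661e-01,  1.76728927e+00, -3.29265363e-04,
        1.03179245e+00,  1.77546222e+00]), 'qvel': array([-0.02798735, -0.00796194,  0.00587466, -0.00189643,  0.00120792,
       -0.00321338]), 'tau': array([  1.62860647, -49.71390009, -25.33901274,   0.078321  ,
        -0.098688  ,   0.08682172]), 'eef_pos': array([531.50458878,  17.73357356, 229.17886191]), 'tcp_rot': array([ 0.54376837,  1.56994722, -2.89306104]), 'ft_force': array([-0.92168194, -0.11320295, -0.22538596]), 'moment': array([ 0.00695699,  0.03727531, -0.03490397]), 'opening': 0.6025974965596929}
```

View pics/wrist_bz.png

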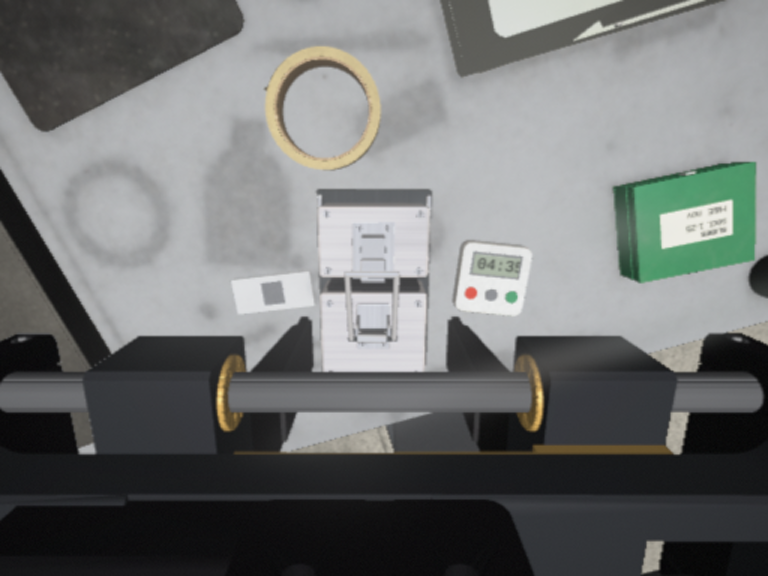

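```bash
python3 - <<'E'
import cv2
a=cv2.imread('pics/wrist_b.png')[120:250,200:300]; cv2.imwrite('pics/wrist_bq.png',cv2.resize(a,None,fx=6,fy=6,interpolation=2)[:, :])
print(a.shape)
a=cv2.imread('pics/scene_b.png')[170:270,180:310]; cv2.imwrite('pics/scene_bq.png',cv2.resize(a,None,fx=6,fy=6,interpolation=2))
E
```

```text
(130, 100, 3)
```

View pics/wrist_bq.png

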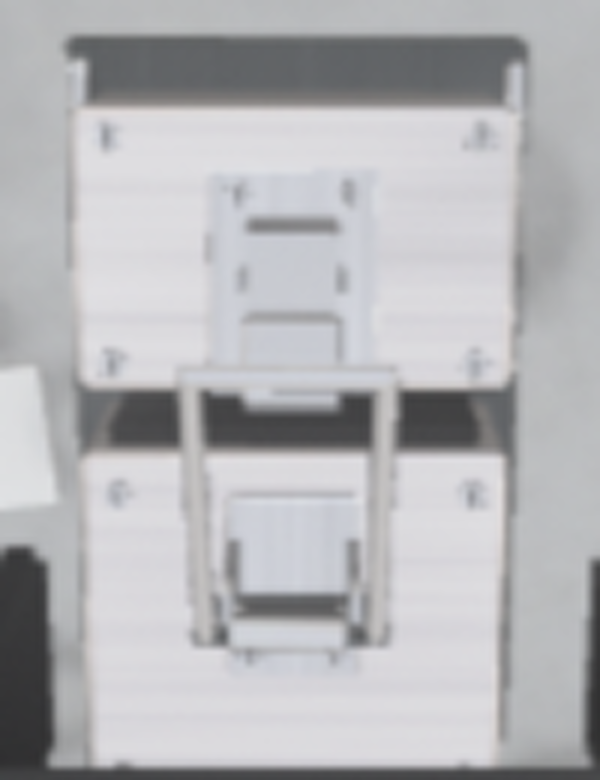

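View pics/scene_bq.png

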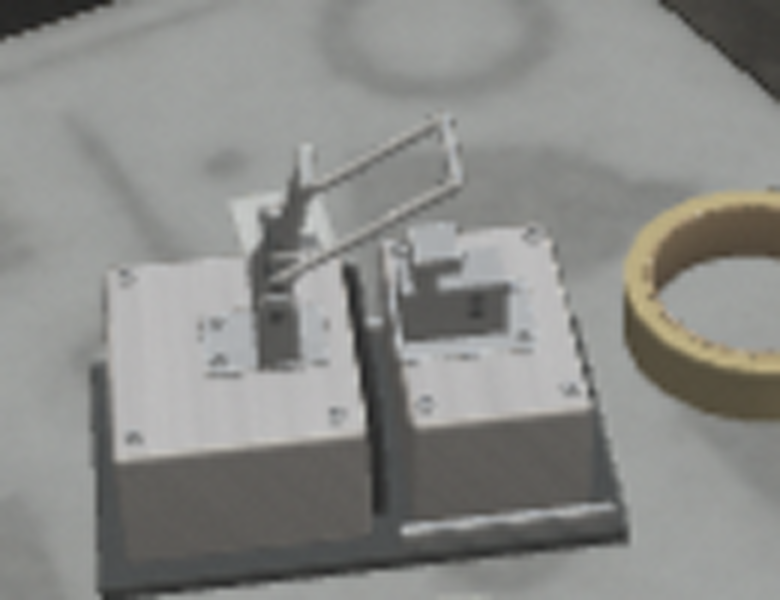

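```bash
python3 - <<'E'
from geo import *
c,T=load('wrist','b');f=lambda x,y:(x/6+200-.42,y/6+120-.42)
P={}
for n,p,z in [('L far l',(78,105),58.5),('L far r',(520,105),58.5),('L near l',(78,388),58.5),('L near r',(515,388),58.5),('F l',(80,452),58),('F r',(507,452),58),('bar l',(180,376),131),('bar r',(397,376),131),('lip l',(243,316),92),('lip r',(342,316),92),('pin',(292,635),98)]:
    P[n]=plane(c,T,f(*p),z);print(n,w2m(P[n]).round(1))
c,T=load('scene','b');g=lambda x,y:(x/6+180-.42,y/6+170-.42)
for n,p,y in [('floor end top near',(512,290),-9),('floor end top far',(505,248),9),('lip near nose top',(462,258),-9),('lip near nose bot',(462,270),-9),('lip far nose top',(455,225),9),('lip near back top',(415,262),-9),('bar',(452,152),0),('tip',(305,151),0)]:
    print(n,yplane(c,T,g(*p),y).round(1))
E
```

```text
L far l [72.  45.6 58.5]
L far r [ 72.1 -41.7  58.5]
L near l [14.7 47.5 58.5]
L near r [ 14.8 -42.4  58.5]
F l [ 0.9 47.6 58. ]
F r [  1.  -41.2  58. ]
bar l [ 33.8  20.4 131. ]
bar r [ 33.8 -14.6 131. ]
lip l [36.2 11.9 92. ]
lip r [36.2 -6.3 92. ]
pin [-23.9   3.   98. ]
floor end top near [52.  -9.  80.2]
floor end top far [52.6  9.  82.1]
lip near nose top [36.1 -9.  96.1]
lip near nose bot [36. -9. 91.]
lip far nose top [36.4  9.  94.2]
lip near back top [21.2 -9.  96.5]
bar [ 34.7   0.  132. ]
tip [-10.3   0.  138.2]
```

```bash
python3 look.py c wrist|tail -3; python3 - <<'E'
from geo import *
a=cv2.imread('pics/wrist_c.png');b=cv2.imread('pics/wrist_b.png');print(cv2.absdiff(a,b)[120:250].mean())
cv2.imwrite('pics/wrist_cq.png',cv2.resize(a[120:250,200:300],None,fx=6,fy=6,interpolation=2))
E
```

```text
1.03178450e+00,  1.77579563e+00]), 'qvel': array([-0.00281812, -0.00012539, -0.00254507,  0.00235748, -0.00064413,
        0.00548549]), 'tau': array([ 5.90319168e-01, -4.98904824e+01, -2.48922336e+01,  2.63617630e-02,
       -8.81355931e-02, -9.84451908e-03]), 'eef_pos': array([531.43639395,  16.62484142, 229.53762944]), 'tcp_rot': array([ 1.08994729,  1.57052293, -2.34939888]), 'ft_force': array([-0.40805237, -0.50320028, -0.13062925]), 'moment': array([ 0.08515862, -0.00253084,  0.02286729]), 'opening': 0.6005443421117845}
0.8155699118589743
```

View pics/wrist_cq.png

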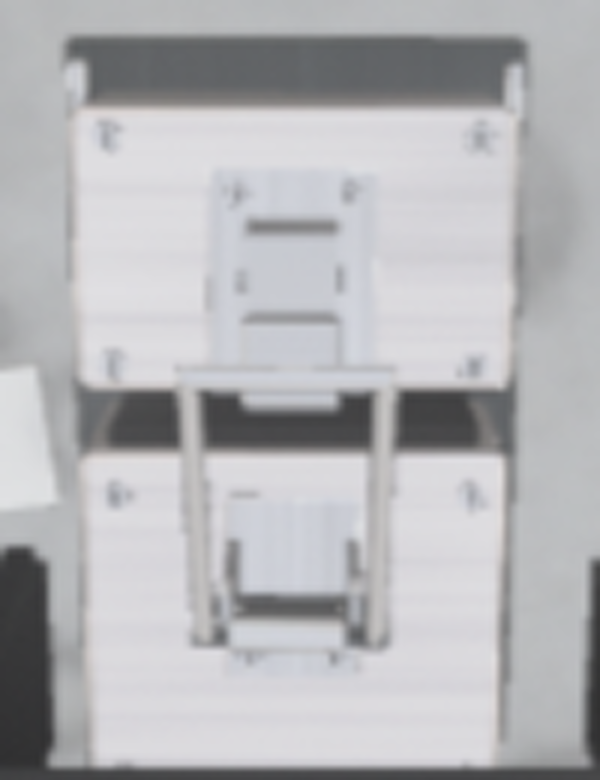

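```bash
cat >> geo.py <<'E'
O=O+RM@np.array([-1.8,1.8,0])
E
python3 - <<'E'
from geo import *
c,T=load('wrist','c');f=lambda x,y:(x/6+200-.42,y/6+120-.42)
P={}
for n,p,z in [('L far l',(78,105),58.5),('L far r',(520,105),58.5),('L near l',(78,388),58.5),('L near r',(515,388),58.5),('F l',(80,452),58),('F r',(507,452),58),('bar l',(180,376),131),('bar r',(397,376),131),('lip l',(243,316),92),('lip r',(342,316),92),('pin',(292,635),98)]:
    P[n]=plane(c,T,f(*p),z);print(n,w2m(P[n]).round(1))
c,T=load('scene','b');g=lambda x,y:(x/6+180-.42,y/6+170-.42)
for n,p,y in [('floor end top near',(512,290),-9),('floor end top far',(505,248),9),('lip near nose top',(462,258),-9),('lip near nose bot',(462,270),-9),('lip far nose top',(455,225),9),('lip near back top',(415,262),-9),('bar',(452,152),0),('tip',(305,151),0)]:
    print(n,yplane(c,T,g(*p),y).round(1))
from cell import state
s=state();print(s['eef_pos'],w2m(s['eef_pos']))
E
```

```text
L far l [74.3 42.7 58.5]
L far r [ 74.2 -44.7  58.5]
L near l [16.9 44.7 58.5]
L near r [ 16.8 -45.2  58.5]
F l [ 3.1 44.9 58. ]
F r [  3. -44.  58.]
bar l [ 35.9  17.6 131. ]
bar r [ 35.8 -17.5 131. ]
lip l [38.3  9.  92. ]
lip r [38.3 -9.1 92. ]
pin [-21.8   0.3  98. ]
floor end top near [54.1 -9.  78.5]
floor end top far [54.7  9.  80.5]
lip near nose top [38.1 -9.  94.4]
lip near nose bot [38.1 -9.  89.4]
lip far nose top [38.5  9.  92.6]
lip near back top [23.2 -9.  94.8]
bar [ 36.7   0.  130.5]
tip [ -8.4   0.  136.7]
[531.49467446  16.62249456 229.58445206] [ 29.79403052  -5.13872962 229.58445206]
```

>>> move_arm(
  targets=[
    [0,0.0053,0,0,0,0,0.2],
    [0,0.0053,-0.03,0,0,0,0.2],
    [0,0.0053,-0.06,0,0,0,0.2],
    [0,0.0053,-0.07,0,0,0,0.2],
    [0,0.0053,-0.07,0,0,0,0.2],
    [0,0.0053,-0.07,0,0,0,0.2],
  ],
)

```text
t: 2.55
eef_pos: [532.3, 22.9, 160.4]
tcp_rot: [-2.985, 1.57, -0.14]
ft_force: [0.3, -0.9, 0.6]
opening: 0.6
```

```bash
cat > st.py <<'E'
from geo import *
from cell import state
s=state();M=R.from_euler('xyz',s['tcp_rot']).as_matrix()
print('t',s['t'],'mould tcp',w2m(s['eef_pos']).round(2),'F mould',(RM.T@s['ft_force']).round(2),'mom',(RM.T@s['moment']).round(3),'open',round(s['opening']*95,1),'toolx',(RM.T@M[:,0]).round(3),'y',(RM.T@M[:,1]).round(3),'qv',np.abs(s['qvel']).max().round(4))
E
python3 st.py; python3 look.py d wrist >/dev/null; python3 st.py; python3 - <<'E'
from geo import *
a=cv2.imread('pics/wrist_d.png')
cv2.imwrite('pics/wrist_dq.png',cv2.resize(a[100:260,150:350],None,fx=4,fy=4,interpolation=2))
E
```

```text
t 2.55 mould tcp [ 28.75   1.07 160.44] F mould [ 0.57 -0.73  0.56] mom [0.023 0.07  0.068] open 57.0 toolx [ 0.001  0.    -1.   ] y [ 0. -1. -0.] qv 0.0131
t 2.6 mould tcp [ 28.87   1.14 160.72] F mould [ 0.33 -0.64  0.32] mom [ 0.014  0.077 -0.061] open 57.1 toolx [ 0.002  0.    -1.   ] y [ 0. -1. -0.] qv 0.0069
```

View pics/wrist_dq.png

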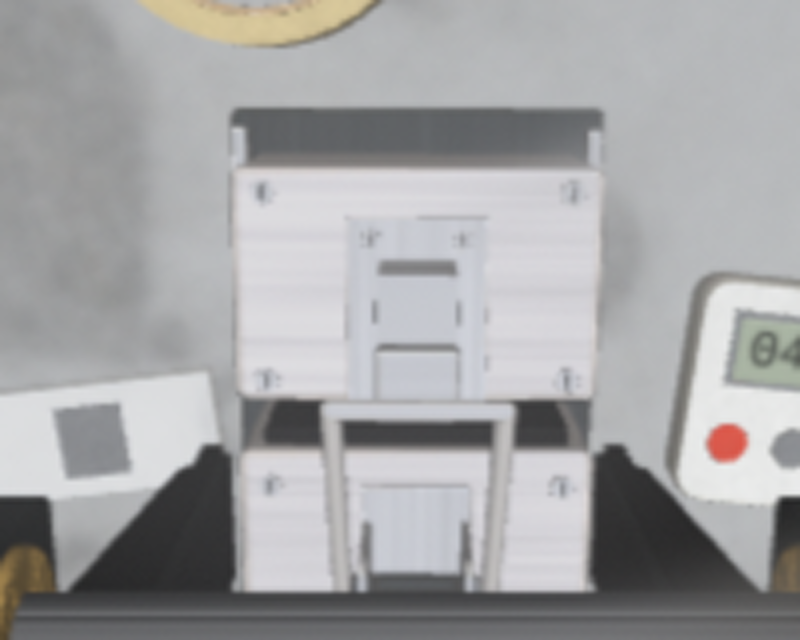

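>>> move_arm(
  targets=[
    [-0.0009,-0.0009,-0.02,0,0,0,0.2],
    [-0.0009,-0.0009,-0.0457,0,0,0,0.2],
    [-0.0009,-0.0009,-0.0457,0,0,0,0.2],
    [-0.0009,-0.0009,-0.0457,0,0,0,0.2],
    [-0.0009,-0.0009,-0.0457,0,0,0,0.2],
  ],
)

```text
t: 3.1
eef_pos: [531.7, 22.0, 115.3]
tcp_rot: [-2.967, 1.569, -0.122]
ft_force: [0.4, -0.2, 0.8]
opening: 0.601
```

```bash
python3 look.py e scene wrist >/dev/null; python3 st.py; python3 - <<'E'
from geo import *
a=cv2.imread('pics/wrist_e.png');b=cv2.imread('pics/scene_e.png')
a=cv2.resize(a[130:260,180:330],None,fx=4,fy=4,interpolation=2)
b=cv2.resize(b[160:260,200:300],None,fx=5.2,fy=5.2,interpolation=2);print(a.shape,b.shape)
cv2.imwrite('pics/e.png',b);cv2.imwrite('pics/ew.png',a)
E
```

```text
t 3.2 mould tcp [2.8190e+01 5.0000e-02 1.1506e+02] F mould [ 0.25  0.76 -0.42] mom [0.07  0.009 0.056] open 57.2 toolx [ 0.002  0.    -1.   ] y [ 0. -1. -0.] qv 0.0049
(520, 600, 3) (520, 520, 3)
```

View pics/e.png

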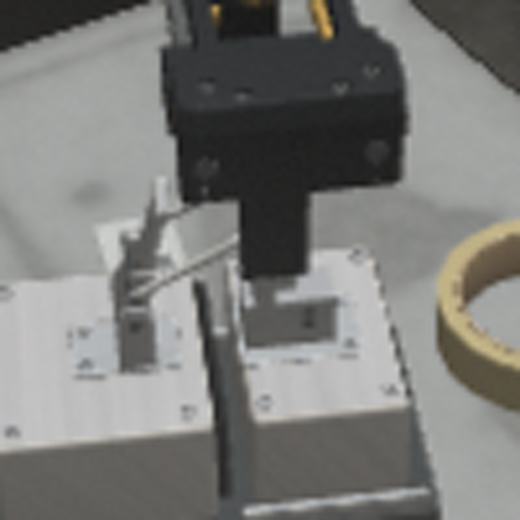

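View pics/ew.png

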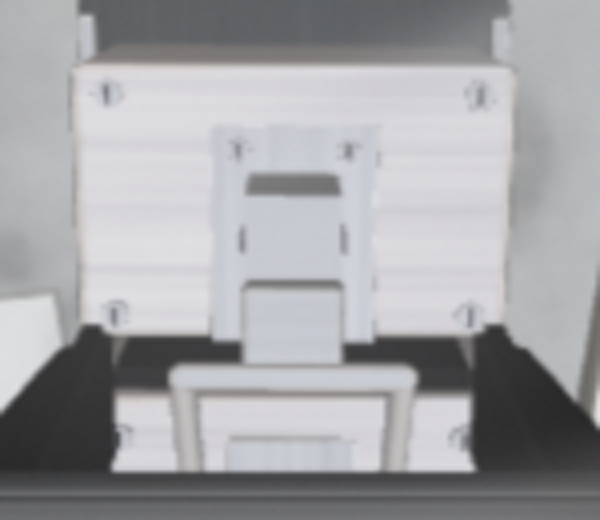

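>>> move_arm(
  targets=[
    [0,0,0,0,0,0,-0.1],
    [0,0,0,0,0,0,-0.3],
    [0,0,0,0,0,0,-0.5],
    [0,0,0,0,0,0,-0.6],
    [0,0,0,0,0,0,-0.6],
    [0,0,0,0,0,0,-0.6],
  ],
)

```text
t: 3.8
eef_pos: [531.1, 22.2, 113.8]
tcp_rot: [-2.68, 1.571, 0.165]
ft_force: [1.3, 2.3, 1.0]
opening: 0.369
```

```bash
python3 st.py
```

```text
t 3.8 mould tcp [2.7760e+01 4.0000e-02 1.1384e+02] F mould [0.58 2.54 0.98] mom [ 0.372 -0.021 -0.03 ] open 35.1 toolx [ 0.  0. -1.] y [ 0. -1. -0.] qv 0.0014
```

```bash
cat > kin.py <<'E'
from geo import *
PV=np.array([-22.,82.])
def sol(xb,zb):
    d=np.array([xb,zb])-PV;L=np.hypot(*d);cb=(L*L+256-66**2)/(32*L)
    if abs(cb)>1:return None
    a=np.arccos(cb)+np.arctan2(d[1],d[0]);pin=PV+16*np.array([np.cos(a),np.sin(a)])
    lev=np.radians(194)-a;u=(np.array([xb,zb])-pin)/66
    g=np.array([xb,zb])-8*u
    return lev,np.degrees(np.arctan2(u[1],u[0])),g
def dw(p0,p1):
    d=RM@np.array([p1[0]-p0[0],0,p1[1]-p0[1]]);return (d/1000).round(4)
if __name__=='__main__':
    l0,t0,g0=sol(36,131)
    print(l0,t0,g0)
    for w in [(40,125),(43,118),(44,110),(44,104),(44,98),(44,94),(44,90),(44,86),(44,82),(44,78)]:
        l,t,g=sol(*w);print(w,round(l,3),round(t,1),(g-g0).round(1),dw(g0,g))
E
python3 kin.py
```

```text
1.8686395005465357 30.022947999463383 [ 29.0733994  126.99722545]
(40, 125) 1.929 24.2 [ 3.6 -5.3] [ 0.0035 -0.0011 -0.0053]
(43, 118) 1.95 17.8 [  6.3 -11.4] [ 0.006  -0.0018 -0.0114]
(44, 110) 1.884 10.5 [  7.1 -18.5] [ 0.0068 -0.0021 -0.0185]
(44, 104) 1.832 5.2 [  7.  -23.7] [ 0.0067 -0.002  -0.0237]
(44, 98) 1.815 0.0 [  6.9 -29. ] [ 0.0066 -0.002  -0.029 ]
(44, 94) 1.823 -3.5 [  6.9 -32.5] [ 0.0066 -0.002  -0.0325]
(44, 90) 1.846 -7.0 [  7. -36.] [ 0.0067 -0.002  -0.036 ]
(44, 86) 1.884 -10.4 [  7.1 -39.5] [ 0.0068 -0.0021 -0.0395]
(44, 82) 1.937 -13.9 [  7.2 -43.1] [ 0.0068 -0.0021 -0.0431]
(44, 78) 2.005 -17.4 [  7.3 -46.6] [ 0.007  -0.0021 -0.0466]
```

>>> move_arm(
  targets=[
    [0.0035,-0.0011,-0.0053,0,0,0,-0.6],
    [0.006,-0.0018,-0.0114,0,0,0,-0.6],
    [0.0068,-0.0021,-0.0185,0,0,0,-0.6],
    [0.0067,-0.002,-0.0237,0,0,0,-0.6],
    [0.0067,-0.002,-0.0237,0,0,0,-0.6],
    [0.0067,-0.002,-0.0237,0,0,0,-0.6],
  ],
)

```text
t: 4.4
eef_pos: [538.0, 20.0, 89.9]
tcp_rot: [-3.141, 1.57, -0.295]
ft_force: [4.2, 0.9, 1.1]
opening: 0.366
```

```bash
python3 look.py f scene >/dev/null; python3 look.py f wrist >/dev/null; python3 st.py; python3 - <<'E'
from geo import *
a=cv2.imread('pics/wrist_f.png');b=cv2.imread('pics/scene_f.png')
a=cv2.resize(a[130:260,180:330],None,fx=4,fy=4,interpolation=2)
b=cv2.resize(b[160:260,200:300],None,fx=5.2,fy=5.2,interpolation=2)
cv2.imwrite('pics/f.png',b);cv2.imwrite('pics/fw.png',a)
E
```

```text
t 4.5 mould tcp [3.485e+01 1.000e-02 9.018e+01] F mould [3.05 2.03 1.58] mom [ 0.426 -0.634 -0.099] open 34.2 toolx [ 0.  0. -1.] y [ 0. -1. -0.] qv 0.002
```

View pics/f.png

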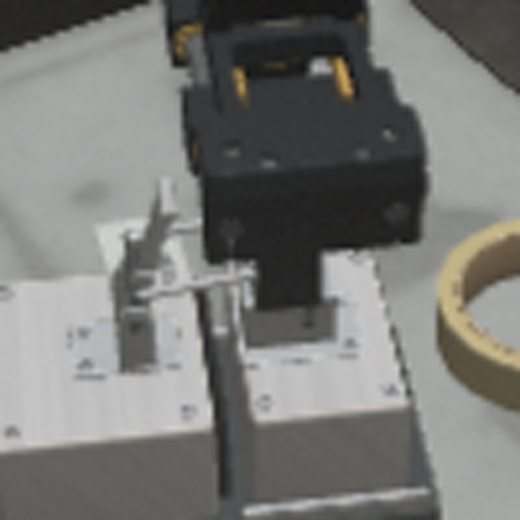

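View pics/fw.png

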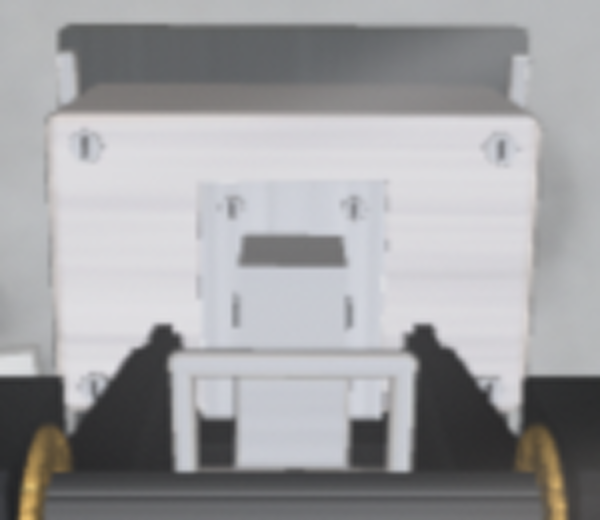

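```bash
python3 - <<'E'
from geo import *
c,T=load('wrist','f')
for p,z in [((294,364),104),((294,364),100),((294,238),79),((238,265),79),((346,265),79)]:
    print(w2m(plane(c,T,(180+p[0]/4-.4,130+p[1]/4-.4),z)).round(1))
E
```

```text
[ 43.5   0.  104. ]
[ 42.   0. 100.]
[56.2  0.  79. ]
[51.6  9.3 79. ]
[51.6 -8.6 79. ]
```

>>> move_arm(
  targets=[
    [0,0,-0.003,0,0,0,-0.6],
    [0,0,-0.006,0,0,0,-0.6],
    [0,0,-0.009,0,0,0,-0.6],
    [0,0,-0.012,0,0,0,-0.6],
    [0,0,-0.012,0,0,0,-0.6],
  ],
)

```text
t: 5.0
eef_pos: [537.1, 20.2, 77.5]
tcp_rot: [0.219, 1.569, 3.064]
ft_force: [2.4, 2.0, 2.7]
opening: 0.365
```

```bash
python3 st.py
```

```text
t 5.0 mould tcp [ 3.413e+01 -6.000e-02  7.752e+01] F mould [1.72 2.66 2.74] mom [ 0.589 -0.005 -0.121] open 34.7 toolx [-0.001 -0.    -1.   ] y [ 0. -1.  0.] qv 0.0089
```

>>> move_arm(
  targets=[
    [0,0,-0.001,0,0,0,-0.6],
    [0,0,-0.002,0,0,0,-0.6],
    [0,0,-0.003,0,0,0,-0.6],
    [0,0,-0.003,0,0,0,-0.6],
  ],
)

```text
t: 5.4
eef_pos: [537.3, 20.2, 74.9]
tcp_rot: [0.241, 1.57, 3.086]
ft_force: [-0.6, 3.6, 3.6]
opening: 0.366
```

```bash
python3 st.py
```

```text
t 5.4 mould tcp [ 3.435e+01 -6.000e-02  7.492e+01] F mould [-1.66  3.3   3.56] mom [ 0.469  0.361 -0.029] open 34.7 toolx [-0.001 -0.    -1.   ] y [ 0. -1.  0.] qv 0.0021
```

```bash
cat > pw.py <<'E'
import sys
from geo import *
a=cv2.imread(f'pics/wrist_{sys.argv[1]}.png')
cv2.imwrite(f'pics/{sys.argv[1]}w.png',cv2.resize(a[150:250,190:320],None,fx=6,fy=6,interpolation=2))
E
python3 look.py g wrist >/dev/null; python3 pw.py g
```

```text
(no output)
```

View pics/gw.png

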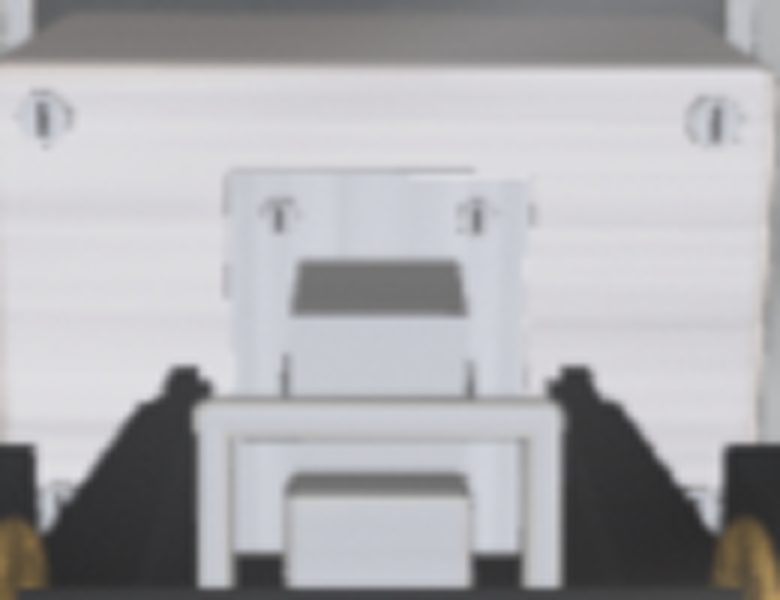

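>>> move_arm(
  targets=[
    [0.0,0,-0.001,0,0,0,-0.6],
    [0.0,0,-0.002,0,0,0,-0.6],
    [0.0,0,-0.003,0,0,0,-0.6],
    [0.0,0,-0.003,0,0,0,-0.6],
  ],
)

```text
t: 5.85
eef_pos: [537.6, 20.1, 72.0]
tcp_rot: [0.807, 1.571, -2.631]
ft_force: [0.2, 1.8, 2.2]
opening: 0.37
```

```bash
python3 st.py
```

```text
t 5.85 mould tcp [ 3.464e+01 -3.000e-02  7.196e+01] F mould [-0.37  1.74  2.23] mom [ 0.49   0.291 -0.06 ] open 35.1 toolx [-0. -0. -1.] y [ 0. -1.  0.] qv 0.0023
```

>>> move_arm(
  targets=[
    [0.0,0,-0.0007,0,0,0,-0.6],
    [0.0,0,-0.0014,0,0,0,-0.6],
    [0.0,0,-0.0014,0,0,0,-0.6],
  ],
)

```text
t: 6.15
eef_pos: [537.6, 20.1, 70.6]
tcp_rot: [0.867, 1.571, -2.571]
ft_force: [-0.1, 2.5, 3.5]
opening: 0.365
```

```bash
python3 st.py
```

```text
t 6.15 mould tcp [ 3.463e+01 -3.000e-02  7.061e+01] F mould [-0.85  2.39  3.49] mom [ 0.456  0.365 -0.052] open 34.7 toolx [-0. -0. -1.] y [ 0. -1.  0.] qv 0.0017
```

>>> move_arm(
  targets=[
    [0.0,0,-0.0007,0,0,0,-0.6],
    [0.0,0,-0.0007,0,0,0,-0.6],
  ],
)

```text
t: 6.35
eef_pos: [537.7, 20.1, 69.9]
tcp_rot: [2.186, 1.571, -1.252]
ft_force: [-0.9, 2.9, 3.6]
opening: 0.365
```

>>> move_arm(
  targets=[
    [0.0,0,-0.0007,0,0,0,-0.6],
    [0.0,0,-0.0007,0,0,0,-0.6],
  ],
)

```text
t: 6.55
eef_pos: [537.6, 20.1, 69.2]
tcp_rot: [2.043, 1.571, -1.395]
ft_force: [-0.4, 1.7, 3.0]
opening: 0.369
```

```bash
python3 st.py
```

```text
t 6.55 mould tcp [ 3.467e+01 -3.000e-02  6.923e+01] F mould [-0.84  1.52  2.95] mom [ 0.481  0.306 -0.087] open 35.1 toolx [ 0. -0. -1.] y [ 0. -1.  0.] qv 0.0017
```

>>> move_arm(
  targets=[
    [0.0,0,-0.0007,0,0,0,-0.6],
    [0.0,0,-0.0007,0,0,0,-0.6],
  ],
)

```text
t: 6.75
eef_pos: [537.7, 20.1, 68.8]
tcp_rot: [3.004, 1.57, -0.434]
ft_force: [-1.0, 2.0, 6.3]
opening: 0.368
```

>>> move_arm(
  targets=[
    [0.0,0,-0.0007,0,0,0,-0.6],
    [0.0,0,-0.0007,0,0,0,-0.6],
  ],
)

```text
t: 6.95
eef_pos: [537.8, 20.0, 68.6]
tcp_rot: [-3.115, 1.57, -0.27]
ft_force: [-1.6, 1.7, 13.8]
opening: 0.368
```

```bash
python3 st.py;python3 look.py h wrist >/dev/null; python3 pw.py h
```

```text
t 6.95 mould tcp [ 3.487e+01 -3.000e-02  6.858e+01] F mould [-2.08  1.19 13.76] mom [ 0.408  0.733 -0.071] open 34.9 toolx [ 0.001  0.    -1.   ] y [ 0. -1. -0.] qv 0.0009
```

View pics/hw.png

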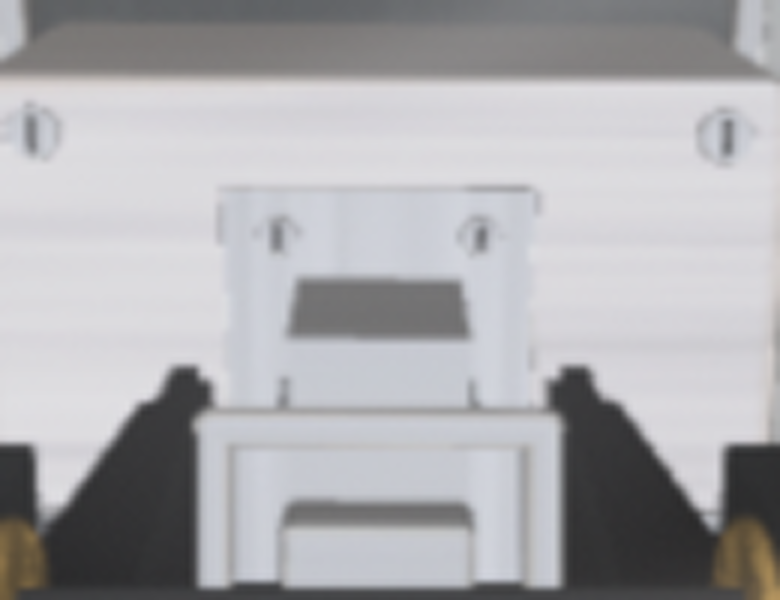

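```bash
python3 - <<'E'
from kin import *
g0=sol(43.5,80)[2]
for x in [43.5,42,40,38,36,35,34,33,32.5,32,31.5]:
    l,t,g=sol(x,80);print(x,round(l,3),round(t,1),(g-g0).round(2),dw(g0,g))
E
```

```text
43.5 1.938 -15.7 [0. 0.] [0. 0. 0.]
42 1.846 -15.8 [-1.5   0.01] [-0.0014  0.0004  0.    ]
40 1.72 -15.8 [-3.5   0.01] [-0.0033  0.001   0.    ]
38 1.587 -15.5 [-5.51 -0.04] [-0.0053  0.0016 -0.    ]
36 1.444 -14.8 [-7.53 -0.12] [-0.0072  0.0022 -0.0001]
35 1.368 -14.4 [-8.55 -0.18] [-0.0082  0.0025 -0.0002]
34 1.286 -13.9 [-9.57 -0.25] [-0.0091  0.0028 -0.0003]
33 1.198 -13.2 [-10.59  -0.34] [-0.0101  0.0031 -0.0003]
32.5 1.151 -12.8 [-11.1  -0.4] [-0.0106  0.0032 -0.0004]
32 1.101 -12.3 [-11.61  -0.46] [-0.0111  0.0034 -0.0005]
31.5 1.048 -11.8 [-12.13  -0.53] [-0.0116  0.0035 -0.0005]
```

>>> move_arm(
  targets=[
    [0.0,0,0.0012,0,0,0,-0.6],
    [0.0,0,0.0012,0,0,0,-0.6],
  ],
)

```text
t: 7.2
eef_pos: [537.9, 20.0, 69.2]
tcp_rot: [-3.103, 1.57, -0.258]
ft_force: [0.9, 1.9, 3.4]
opening: 0.366
```

```bash
python3 st.py
```

```text
t 7.2 mould tcp [ 3.493e+01 -2.000e-02  6.921e+01] F mould [0.35 2.08 3.42] mom [ 0.494  0.092 -0.032] open 34.8 toolx [ 0.001  0.    -1.   ] y [ 0. -1. -0.] qv 0.0043
```

>>> move_arm(
  targets=[
    [-0.0014,0.0004,0,0,0,0,-0.6],
    [-0.0033,0.001,0,0,0,0,-0.6],
    [-0.0033,0.001,0,0,0,0,-0.6],
  ],
)

```text
t: 7.5
eef_pos: [534.5, 21.1, 69.1]
tcp_rot: [-3.069, 1.57, -0.224]
ft_force: [3.7, 1.3, 2.7]
opening: 0.365
```

```bash
python3 st.py
```

```text
t 7.5 mould tcp [3.141e+01 1.000e-02 6.910e+01] F mould [3.13 2.35 2.72] mom [ 0.511 -0.347 -0.031] open 34.7 toolx [ 0.001  0.    -1.   ] y [ 0. -1. -0.] qv 0.0077
```

>>> move_arm(
  targets=[
    [-0.001,0.0003,0,0,0,0,-0.6],
    [-0.002,0.0006,0,0,0,0,-0.6],
    [-0.002,0.0006,0,0,0,0,-0.6],
  ],
)

```text
t: 7.8
eef_pos: [532.1, 21.8, 69.0]
tcp_rot: [0.295, 1.57, 3.141]
ft_force: [4.0, 1.1, 1.7]
opening: 0.365
```

>>> move_arm(
  targets=[
    [-0.001,0.0003,0,0,0,0,-0.6],
    [-0.002,0.0006,0,0,0,0,-0.6],
    [-0.002,0.0006,-0.0001,0,0,0,-0.6],
  ],
)

```text
t: 8.1
eef_pos: [530.2, 22.4, 68.9]
tcp_rot: [0.374, 1.571, -3.064]
ft_force: [4.9, 2.1, 0.8]
opening: 0.368
```

```bash
python3 st.py;python3 look.py i wrist >/dev/null; python3 pw.py i
```

```text
t 8.1 mould tcp [ 2.683e+01 -4.000e-02  6.892e+01] F mould [4.05 3.44 0.81] mom [ 0.615 -0.481 -0.056] open 35.0 toolx [-0. -0. -1.] y [ 0. -1.  0.] qv 0.0025
```

View pics/iw.png

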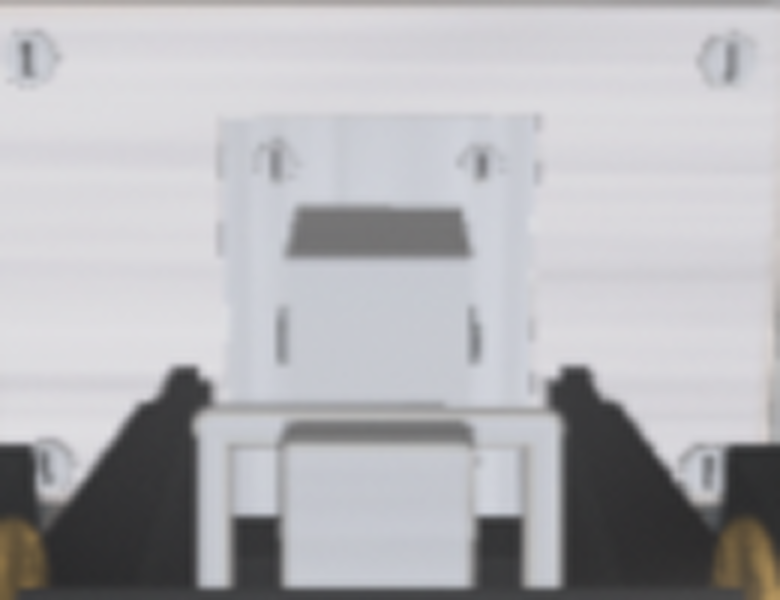

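>>> move_arm(
  targets=[
    [-0.001,0.0003,-0.0002,0,0,0,-0.6],
    [-0.0015,0.0005,-0.0003,0,0,0,-0.6],
    [-0.0015,0.0005,-0.0003,0,0,0,-0.6],
  ],
)

```text
t: 8.45
eef_pos: [528.8, 22.8, 68.6]
tcp_rot: [2.435, 1.571, -1.002]
ft_force: [4.5, 0.3, -0.6]
opening: 0.369
```

>>> move_arm(
  targets=[
    [-0.001,0.0003,-0.0001,0,0,0,-0.6],
    [-0.001,0.0003,-0.0001,0,0,0,-0.6],
  ],
)

```text
t: 8.65
eef_pos: [528.0, 23.0, 68.5]
tcp_rot: [3.064, 1.57, -0.374]
ft_force: [5.4, 2.0, -0.8]
opening: 0.365
```

```bash
python3 st.py
```

```text
t 8.65 mould tcp [ 2.457e+01 -1.000e-02  6.853e+01] F mould [ 4.58  3.47 -0.82] mom [ 0.59  -0.846 -0.048] open 34.6 toolx [ 0. -0. -1.] y [ 0. -1.  0.] qv 0.002
```

>>> move_arm(
  targets=[
    [-0.0007,0.0002,-0.0001,0,0,0,-0.6],
    [-0.0007,0.0002,-0.0001,0,0,0,-0.6],
  ],
)

```text
t: 8.85
eef_pos: [527.4, 23.2, 68.4]
tcp_rot: [-3.093, 1.57, -0.248]
ft_force: [6.1, 1.1, -3.1]
opening: 0.366
```

>>> move_arm(
  targets=[
    [-0.0006,0.0002,-0.0001,0,0,0,-0.6],
    [-0.0006,0.0002,-0.0001,0,0,0,-0.6],
  ],
)

```text
t: 9.05
eef_pos: [527.1, 23.4, 68.4]
tcp_rot: [-3.1, 1.57, -0.254]
ft_force: [6.6, 0.7, -3.4]
opening: 0.362
```

```bash
python3 st.py
```

```text
t 9.05 mould tcp [23.58  0.   68.36] F mould [ 6.09  2.58 -3.42] mom [ 0.564 -1.129 -0.121] open 34.4 toolx [ 0.001  0.    -1.   ] y [ 0. -1. -0.] qv 0.0016
```

```bash
python3 look.py j wrist >/dev/null; python3 pw.py j;python3 look.py j scene >/dev/null; python3 - <<'E'
from geo import *
b=cv2.imread('pics/scene_j.png')
b=cv2.resize(b[160:260,200:300],None,fx=5.2,fy=5.2,interpolation=2)
cv2.imwrite('pics/j.png',b)
E
```

```text
(no output)
```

View pics/jw.png

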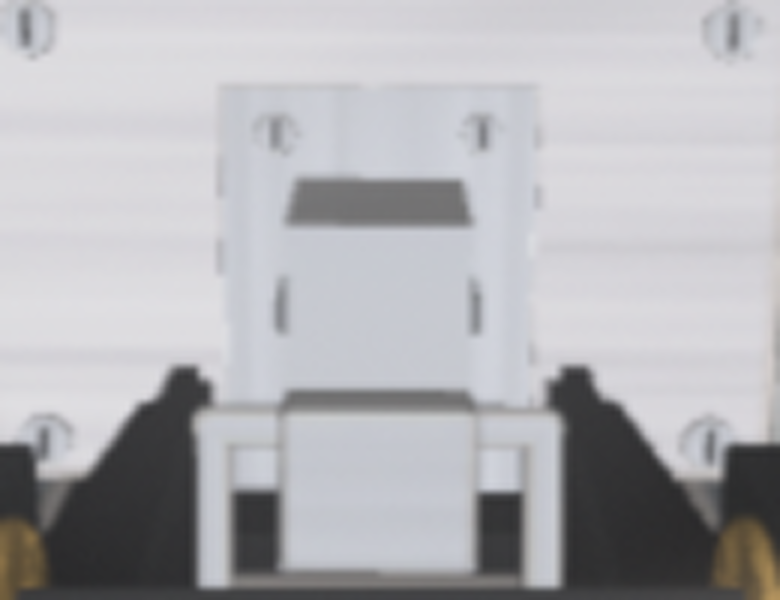

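View pics/j.png

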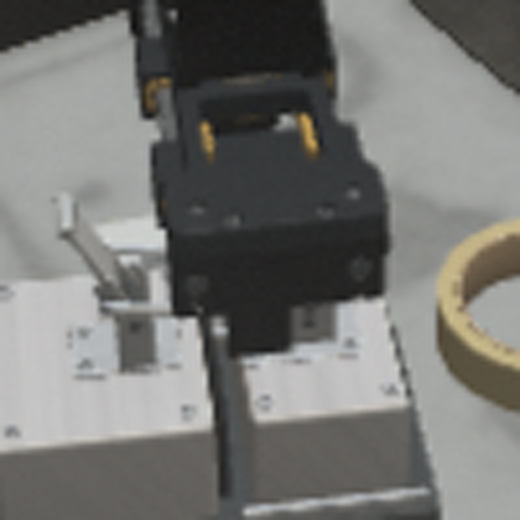

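>>> move_arm(
  targets=[
    [0,0,0,0,0,0,-0.4],
    [0,0,0,0,0,0,-0.1],
    [0,0,0,0,0,0,0.2],
    [0,0,0,0,0,0,0.2],
    [0,0,0.02,0,0,0,0.2],
    [0,0,0.05,0,0,0,0.2],
    [0,0,0.09,0,0,0,0.2],
    [0,0,0.09,0,0,0,0.2],
  ],
)

```text
t: 9.95
eef_pos: [527.9, 23.4, 162.5]
tcp_rot: [-2.962, 1.565, -0.117]
ft_force: [0.4, 0.4, -0.5]
opening: 0.6
```

```bash
python3 st.py; python3 look.py k wrist >/dev/null; python3 pw.py k;python3 look.py k scene >/dev/null; python3 - <<'E'
from geo import *
b=cv2.imread('pics/scene_k.png')
b=cv2.resize(b[160:260,200:300],None,fx=5.2,fy=5.2,interpolation=2)
cv2.imwrite('pics/k.png',b)
E
```

```text
t 9.95 mould tcp [ 24.42   0.3  162.47] F mould [ 0.27  0.55 -0.53] mom [ 0.026 -0.009 -0.011] open 57.0 toolx [ 0.006  0.001 -1.   ] y [ 0.001 -1.    -0.001] qv 0.087
```

View pics/kw.png

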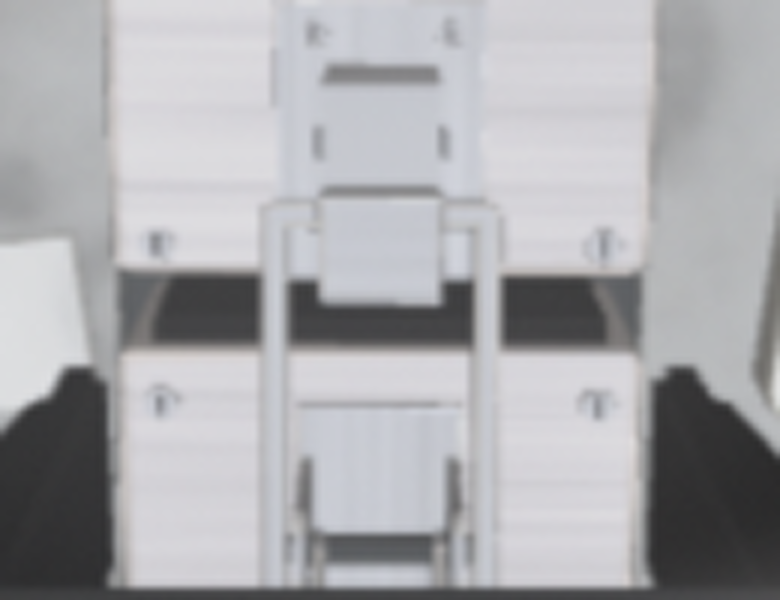

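View pics/k.png

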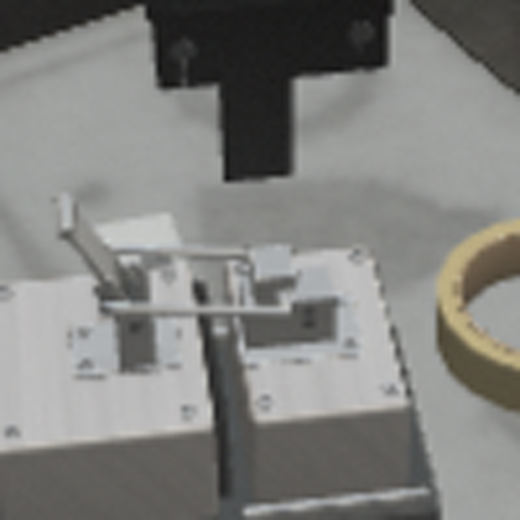

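```bash
python3 st.py; python3 - <<'E'
from geo import *
c,T=load('scene','k')
for p in [(66,212),(58,200)]:
    q=yplane(c,T,(200+p[0]/5.2-.4,160+p[1]/5.2-.4),0);print(q,np.arctan2(q[2]-82,-22-q[0]))
E
```

```text
t 10.05 mould tcp [ 2.2820e+01 -1.1000e-01  1.5879e+02] F mould [-0.06 -0.7  -0.08] mom [0.03  0.062 0.027] open 57.3 toolx [ 0.001  0.    -1.   ] y [ 0. -1. -0.] qv 0.0318
[-42.26666858   0.         127.73219525] 1.1536452878479824
[-44.62816671   0.         133.55875834] 1.1572272203209661
```

>>> move_arm(
  targets=[
    [-0.0371,0.0113,0,0,0,0,-1],
    [-0.0371,0.0113,0,0,0,0,-1],
    [-0.0371,0.0113,0,0,0,0,-1],
    [-0.0371,0.0113,0,0,0,0,-1],
    [-0.0371,0.0113,0,0,0,0,-1],
    [-0.0371,0.0113,0,0,0,0,-1],
  ],
)

```text
t: 10.65
eef_pos: [489.8, 34.6, 158.1]
tcp_rot: [0.563, 1.57, -2.875]
ft_force: [0.5, -0.3, -0.1]
opening: 0.153
```

```bash
python3 st.py
```

```text
t 10.65 mould tcp [-1.5360e+01 -1.2000e-01  1.5809e+02] F mould [ 0.55 -0.11 -0.13] mom [0.061 0.013 0.024] open 14.5 toolx [-0. -0. -1.] y [ 0. -1.  0.] qv 0.0039
```

>>> move_arm(
  targets=[
    [0,0,0,0,0,0,-1],
    [0,0,0,0,0,0,-1],
    [0,0,0,0,0,0,-1],
    [0,0,-0.02,0,0,0,-1],
    [0,0,-0.041,0,0,0,-1],
    [0,0,-0.041,0,0,0,-1],
  ],
)

```text
t: 11.25
eef_pos: [488.4, 34.8, 115.7]
tcp_rot: [0.252, 1.567, 3.097]
ft_force: [0.3, 0.7, -0.3]
opening: 0.004
```

```bash
python3 st.py; python3 look.py l scene >/dev/null; python3 - <<'E'
from geo import *
b=cv2.imread('pics/scene_l.png')
b=cv2.resize(b[160:260,190:290],None,fx=5.2,fy=5.2,interpolation=2)
cv2.imwrite('pics/l.png',b)
E
```

```text
t 11.25 mould tcp [-16.73  -0.34 115.72] F mould [ 0.12  0.72 -0.3 ] mom [0.041 0.038 0.012] open 0.4 toolx [-0.003 -0.001 -1.   ] y [ 0.    -1.     0.001] qv 0.0586
```

View pics/l.png

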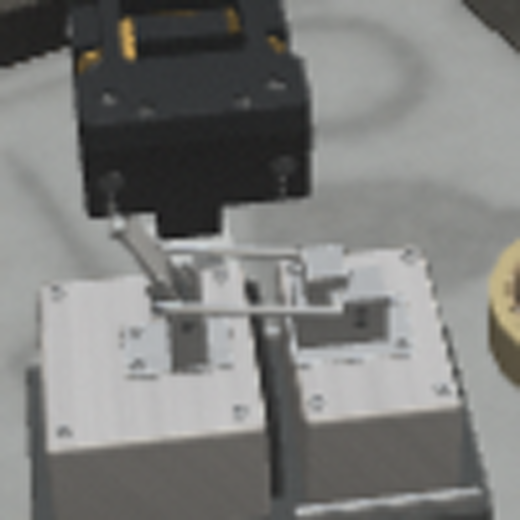

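>>> move_arm(
  targets=[
    [-0.0038,0.0012,0,0,0,0,-1],
    [-0.0076,0.0023,0,0,0,0,-1],
    [-0.0105,0.0032,0,0,0,0,-1],
    [-0.0125,0.0038,0,0,0,0,-1],
    [-0.0145,0.0044,0,0,0,0,-1],
    [-0.016,0.0049,-0.0005,0,0,0,-1],
    [-0.016,0.0049,-0.0005,0,0,0,-1],
  ],
)

```text
t: 12.0
eef_pos: [473.6, 39.7, 117.0]
tcp_rot: [-3.049, 1.57, -0.204]
ft_force: [3.0, -0.6, 0.3]
opening: 0.002
```

```bash
python3 st.py; python3 look.py m scene >/dev/null; python3 - <<'E'
from geo import *
b=cv2.imread('pics/scene_m.png')
b=cv2.resize(b[160:260,190:290],None,fx=5.2,fy=5.2,interpolation=2)
cv2.imwrite('pics/m.png',b)
E
```

```text
t 12.0 mould tcp [-32.34  -0.   117.02] F mould [3.09 0.31 0.32] mom [ 0.028 -0.399 -0.044] open 0.1 toolx [ 0.001  0.    -1.   ] y [ 0. -1. -0.] qv 0.0058
```

View pics/m.png

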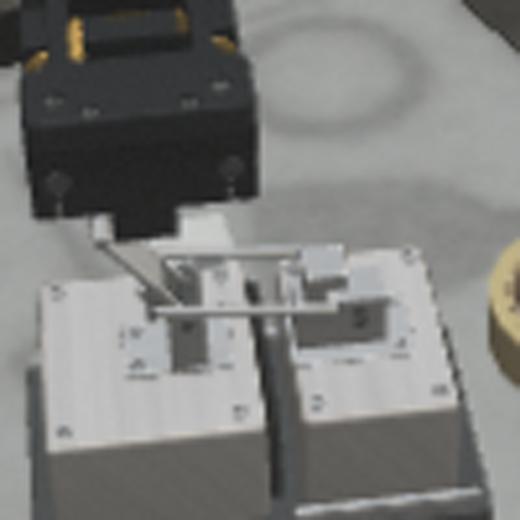

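>>> move_arm(
  targets=[
    [-0.003,0.0009,-0.002,0,0,0,-1],
    [-0.0062,0.0019,-0.0053,0,0,0,-1],
    [-0.0088,0.0027,-0.0082,0,0,0,-1],
    [-0.0088,0.0027,-0.0082,0,0,0,-1],
  ],
)

```text
t: 12.45
eef_pos: [464.4, 42.5, 108.4]
tcp_rot: [0.508, 1.571, -2.93]
ft_force: [3.3, -0.3, 0.8]
opening: 0.005
```

```bash
python3 st.py
```

```text
t 12.45 mould tcp [-4.1950e+01 -4.0000e-02  1.0837e+02] F mould [3.21 0.67 0.85] mom [ 0.135 -0.581 -0.027] open 0.5 toolx [-0. -0. -1.] y [ 0. -1.  0.] qv 0.0208
```

```bash
python3 st.py; python3 look.py n scene >/dev/null; python3 - <<'E'
from geo import *
b=cv2.imread('pics/scene_n.png')
b=cv2.resize(b[160:260,190:290],None,fx=5.2,fy=5.2,interpolation=2)
cv2.imwrite('pics/n.png',b)
E
```

```text
t 12.45 mould tcp [-4.1950e+01 -4.0000e-02  1.0837e+02] F mould [3.21 0.67 0.85] mom [ 0.135 -0.581 -0.027] open 0.5 toolx [-0. -0. -1.] y [ 0. -1.  0.] qv 0.0208
```

View pics/n.png

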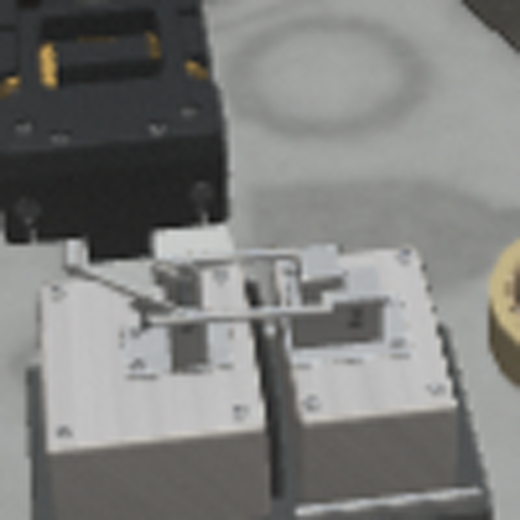

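```bash
python3 - <<'E'
from geo import *
c,T=load('scene','n')
for p in [(76,256)]:
    q=yplane(c,T,(190+p[0]/5.2-.4,160+p[1]/5.2-.4),0);print(q,np.arctan2(q[2]-82,-22-q[0]))
E
```

```text
[-58.66594746   0.         109.33719831] 0.6406628172895363
```

>>> move_arm(
  targets=[
    [-0.0018,0.0005,-0.002,0,0,0,-1],
    [-0.0033,0.001,-0.0045,0,0,0,-1],
    [-0.0046,0.0014,-0.007,0,0,0,-1],
    [-0.0046,0.0014,-0.007,0,0,0,-1],
  ],
)

```text
t: 12.9
eef_pos: [459.6, 43.9, 101.3]
tcp_rot: [0.29, 1.57, 3.135]
ft_force: [3.0, -0.6, 2.4]
opening: 0.004
```

```bash
python3 st.py
```

```text
t 12.9 mould tcp [-46.97  -0.11 101.32] F mould [3.05 0.3  2.44] mom [ 0.096 -0.533  0.027] open 0.4 toolx [-0.001 -0.    -1.   ] y [ 0. -1.  0.] qv 0.0166
```

>>> move_arm(
  targets=[
    [-0.0008,0.0003,-0.002,0,0,0,-1],
    [-0.0014,0.0004,-0.004,0,0,0,-1],
    [-0.002,0.0006,-0.006,0,0,0,-1],
    [-0.002,0.0006,-0.006,0,0,0,-1],
  ],
)

```text
t: 13.3
eef_pos: [457.3, 44.5, 95.2]
tcp_rot: [0.252, 1.569, 3.097]
ft_force: [-0.1, 0.0, 0.3]
opening: 0.002
```

```bash
python3 st.py
```

```text
t 13.3 mould tcp [-49.3   -0.16  95.24] F mould [-0.07  0.02  0.3 ] mom [ 0.12  -0.035 -0.001] open 0.2 toolx [-0.002 -0.    -1.   ] y [ 0. -1.  0.] qv 0.0062
```

```bash
python3 look.py o scene >/dev/null; python3 - <<'E'
from geo import *
b=cv2.imread('pics/scene_o.png')
b=cv2.resize(b[160:260,190:290],None,fx=5.2,fy=5.2,interpolation=2)
cv2.imwrite('pics/o.png',b)
E
```

```text
(no output)
```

View pics/o.png

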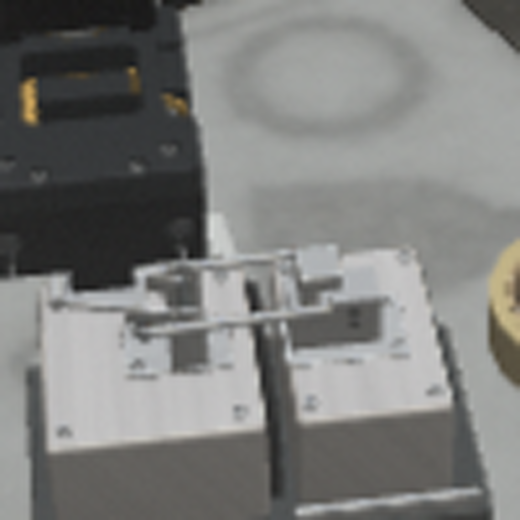

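```bash
python3 - <<'E'
from geo import *
c,T=load('scene','o')
for p in [(60,303),(60,297)]:
    q=yplane(c,T,(190+p[0]/5.2-.4,160+p[1]/5.2-.4),0);print(q,np.arctan2(q[2]-82,-22-q[0]))
for x in [0,.1,.2,.3]:
    print(x,proj(c,T,m2w([-22-48*np.cos(x),0,82+48*np.sin(x)])).round(1),((proj(c,T,m2w([-22-48*np.cos(x),0,82+48*np.sin(x)]))-[190,160]+.4)*5.2).round())
E
```

```text
[-66.36504547   0.          87.69800654] 0.12773530534802136
[-66.09620586   0.          90.60298192] 0.19267550874240574
0 [199.5 220.3] [ 51. 316.]
0.1 [199.4 218.4] [ 51. 306.]
0.2 [199.5 216.5] [ 52. 296.]
0.3 [199.9 214.6] [ 54. 286.]
```

>>> move_arm(
  targets=[
    [-0.0005,0.0001,-0.002,0,0,0,-1],
    [-0.001,0.0002,-0.004,0,0,0,-1],
    [-0.0012,0.0003,-0.006,0,0,0,-1],
    [-0.0012,0.0003,-0.006,0,0,0,-1],
  ],
)

```text
t: 13.75
eef_pos: [456.6, 44.7, 89.3]
tcp_rot: [0.42, 1.57, -3.018]
ft_force: [-0.6, -0.3, -0.2]
opening: 0.004
```

```bash
python3 st.py; python3 look.py p scene >/dev/null; python3 - <<'E'
from geo import *
b=cv2.imread('pics/scene_p.png')
b=cv2.resize(b[160:260,190:290],None,fx=5.2,fy=5.2,interpolation=2)
cv2.imwrite('pics/p.png',b)
E
```

```text
t 13.75 mould tcp [-50.07  -0.23  89.33] F mould [-0.47 -0.42 -0.19] mom [0.025 0.065 0.002] open 0.4 toolx [-0.001 -0.    -1.   ] y [ 0. -1.  0.] qv 0.0078
```

View pics/p.png

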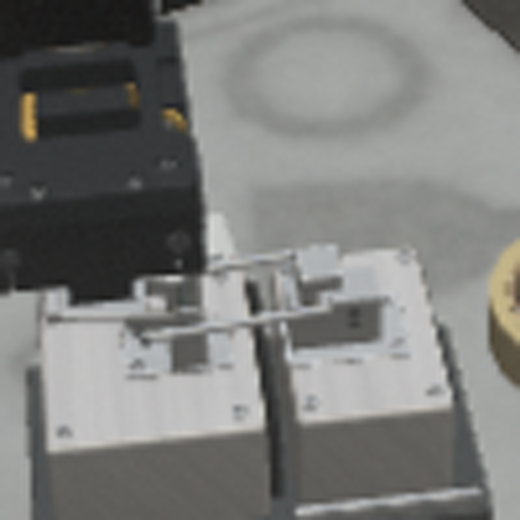

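>>> move_arm(
  targets=[
    [-0.001,0.0003,-0.0015,0,0,0,-1],
    [-0.001,0.0003,-0.003,0,0,0,-1],
    [-0.001,0.0003,-0.004,0,0,0,-1],
  ],
)

```text
t: 14.1
eef_pos: [455.8, 45.0, 85.6]
tcp_rot: [1.416, 1.571, -2.022]
ft_force: [-0.6, -1.3, -0.3]
opening: 0.003
```

```bash
python3 st.py
```

```text
t 14.1 mould tcp [-50.89  -0.15  85.58] F mould [-0.22 -1.41 -0.29] mom [ 0.083  0.071 -0.014] open 0.3 toolx [-0. -0. -1.] y [ 0. -1.  0.] qv 0.0232
```

>>> move_arm(
  targets=[
    [0,0,0.02,0,0,0,-1],
    [0,0,0.06,0,0,0,-1],
    [0,0,0.1,0,0,0,-1],
    [0,0,0.13,0,0,0,-1],
    [0.04,-0.01,0.13,0,0,0,-1],
    [0.04,-0.01,0.13,0,0,0,-1],
    [0.04,-0.01,0.13,0,0,0,-1],
  ],
)

```text
t: 14.8
eef_pos: [495.7, 34.9, 215.3]
tcp_rot: [0.321, 1.57, -3.118]
ft_force: [0.1, 0.1, -0.7]
opening: 0.005
```

```bash
python3 st.py; python3 look.py q scene >/dev/null; python3 look.py q wrist >/dev/null; python3 - <<'E'
from geo import *
b=cv2.imread('pics/scene_q.png')
b=cv2.resize(b[150:270,180:310],None,fx=4.6,fy=4.6,interpolation=2)
a=cv2.imread('pics/wrist_q.png')
cv2.imwrite('pics/q.png',b);cv2.imwrite('pics/qw.png',cv2.resize(a[80:260,150:350],None,fx=3.3,fy=3.3,interpolation=2))
E
```

```text
t 14.8 mould tcp [ -9.75   1.83 215.27] F mould [ 0.11  0.14 -0.67] mom [0.042 0.023 0.03 ] open 0.5 toolx [-0.001 -0.    -1.   ] y [-0. -1.  0.] qv 0.0307
```

View pics/q.png

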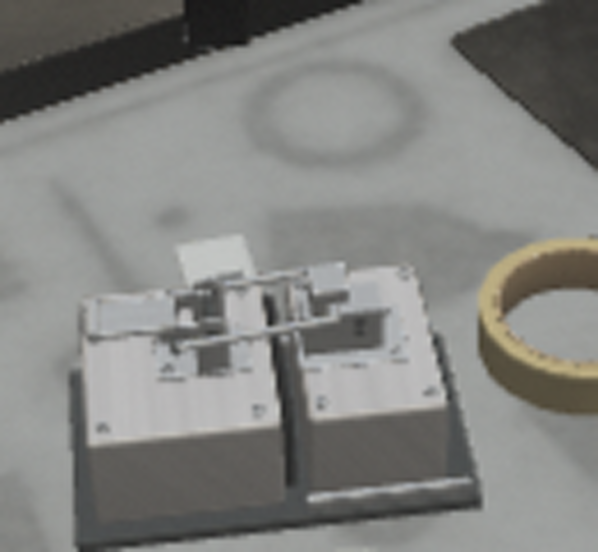

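View pics/qw.png

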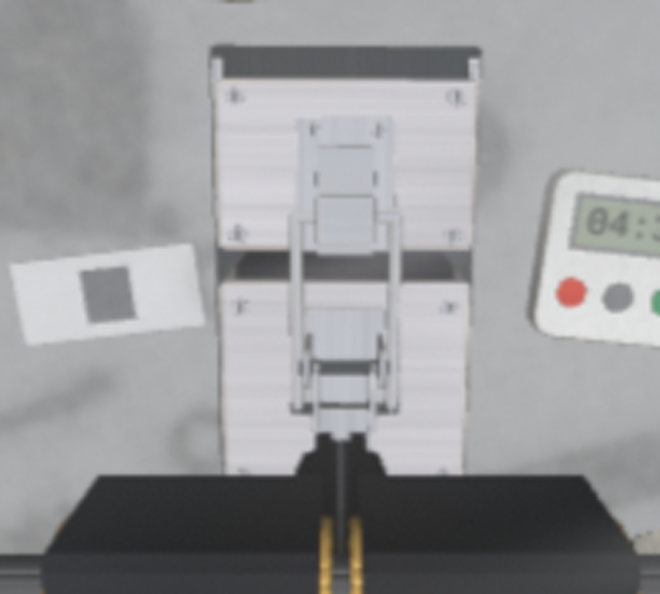

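```bash
python3 - <<'E'
from geo import *
c,T=load('wrist','q');f=lambda x,y:(150+x/3.3-.35,80+y/3.3-.35)
for p,z in [((340,80),58.5),((340,248.5),58.5),((340,282),58),((345,195),92)]: print(w2m(plane(c,T,f(*p),z)).round(1))
# tilted tip check
c,T=load('scene','q')
for x in [0,.05,.1,.2]:
    print(x,[((proj(c,T,m2w([-22-48*np.cos(x),y,82+48*np.sin(x)]))-[180,150]+.4)*4.6).round().tolist() for y in(-10,10)])
a=cv2.cvtColor(cv2.imread('pics/wrist_q.png'),6).astype(float)[:,262:285]
m=a.mean(1);print([(i,int(m[i])) for i in range(100,172)])
E
```

```text
[71.   2.1 58.5]
[14.6  2.1 58.5]
[ 2.7  2.1 58. ]
[35.5  0.6 92. ]
0 [[92.0, 342.0], [91.0, 309.0]]
0.05 [[92.0, 337.0], [90.0, 305.0]]
0.1 [[92.0, 333.0], [90.0, 300.0]]
0.2 [[93.0, 324.0], [91.0, 292.0]]
[(100, 92), (101, 92), (102, 94), (103, 114), (104, 167), (105, 203), (106, 203), (107, 201), (108, 202), (109, 202), (110, 206), (111, 204), (112, 204), (113, 206), (114, 207), (115, 203), (116, 201), (117, 199), (118, 196), (119, 194), (120, 194), (121, 198), (122, 200), (123, 199), (124, 200), (125, 200), (126, 200), (127, 199), (128, 198), (129, 198), (130, 196), (131, 193), (132, 194), (133, 195), (134, 196), (135, 196), (136, 198), (137, 201), (138, 200), (139, 196), (140, 196), (141, 195), (142, 192), (143, 192), (144, 190), (145, 192), (146, 191), (147, 191), (148, 192), (149, 192), (150, 191), (151, 190), (152, 191), (153, 190), (154, 186), (155, 172), (156, 132), (157, 116), (158, 112), (159, 110), (160, 109), (161, 108), (162, 106), (163, 105), (164, 116), (165, 155), (166, 195), (167, 199), (168, 199), (169, 200), (170, 200), (171, 198)]
```

```bash
python3 -c "
from cell import job_done,state
print(job_done());print(state()['t'])"
```

```text
the job is handed in; nothing more can be done
None
the job is handed in; nothing more can be done
```

The mould is latched: the loop's cross bar is hooked under the keeper's lip and the lever is snapped flat. I handed the job in at about 15 s, and `job_done` gave no verdict.

- **Hooking:** I gripped the loop just short of its bar and lowered it past the lip's nose until it touched the keeper's floor. The tool force peaked at 13.8 N there, about 11 N above the drag before contact, against the 16 N limit. I then raised it about 1 mm, slid it in to the post at about 6 N, and let go.
- **Closing:** I pushed the lever round with the shut fingers, with readings of up to about 4 N, until it snapped over centre. I checked down to z = 85.6 mm without meeting it, then lifted clear.

**Last checks**
- **Lever:** its end matches the drawn flat position to about 0.05 rad in the scene picture. An earlier picture gave 0.13–0.19 rad, which I took to be mid-snap.
- **Loose half:** it is drawn in by about 1.9 mm at its edge and 2.4 mm at the lip. The lip figure puts the seat at about 29.6 mm, the edge figure at about 30.1 mm, and the limit is 30.3 mm. I can't settle the difference within the camera's accuracy of about 2 mm.
- **Loop bar:** the picture shows it passing under the lip. I did not measure its final position.
- **Bystanders:** the tape roll, timer and counting slide looked unmoved, and nothing pushed against them. I did not measure them.

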